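Take the red trolley wheel off its hook and oil it

TASK

Lift the red trolley wheel up and off its hook and lower it gently into the cradle of the oiling stand, so that it stands upright in the slot, then let go. With the wheel in place, press the orange spray cap all the way down and let it come up again. Do not spray before the wheel is in the cradle, leave the other two wheels on their hooks and do not push or knock over the things round about.

Things in the scene. Friction and masses are not known exactly. Their poses are not given: they have to be found in the camera images.
- red_wheel: trolley wheel, a disc with a red tyre and a white hub, 100 mm across, 24 mm wide, bore 26 mm across right through. Origin at its centre, x axis = its axle, level. Hangs by its bore on one of the three hooks (which one varies), centre 9 mm below the hook bar's centre line. 0.13 to 0.25 kg. Raised 13 mm (+-5) the bore clears the hook's upturned end. Pinch its flat faces from above, 12 mm below the top of the tyre
- blue_wheel: trolley wheel, a disc with a blue tyre and a white hub, 100 mm across, 24 mm wide, bore 26 mm across right through. Origin at its centre, x axis = its axle, level. Hangs by its bore on one of the three hooks (which one varies), centre 9 mm below the hook bar's centre line. Loose; must stay on its hook
- black_wheel: trolley wheel, a disc with a black tyre and a white hub, 100 mm across, 24 mm wide, bore 26 mm across right through. Origin at its centre, x axis = its axle, level. Hangs by its bore on one of the three hooks (which one varies), centre 9 mm below the hook bar's centre line. Loose; must stay on its hook
- wheel_rack: fixed grey rack; origin on the table under its rail. Rail along y, 320 x 16 mm, top at 152 mm; posts at y = +-160, 155 mm tall, feet x = +-65. 3 steel hooks, 8 mm bars at y = -110, 0, 110 mm, centre line 150 mm high, run from the rail along the rack's -x to x = -92, then turn up at 45 degrees, ending at x = -104, top 162 mm high. Wheels hang at x = -64 to -72
- oiling_stand: fixed grey baseplate, x = -55 to 150 mm, y = +-60, 8 mm thick, with cradle and canister. Origin on the table under the cradle's centre. The slot runs along y: a seated wheel's axle lies along the stand's x, either way round. The yellow canister stands at x = 105 mm: 47 mm across, 142 mm tall without its cap, in a black cup 62 mm across
- cradle (a point): where the centre of a seated wheel is, 63 mm above the table (wheel top at 113 mm). The cradle is a slot 28 mm wide between two aluminium cheeks 90 mm long with flared lips, lip top 49 mm high; in it the wheel stands upright, its tyre on two cross bars 60 mm apart that stop it from rolling. x axis = the stand's x
- cap_top (a point): centre of the top face of the canister's orange spray cap, 29 mm across, 170 mm above the table when up; it goes straight down when pressed; its small nozzle faces the cradle
- spray_cap (a joint): travel of the sprung spray cap: 0 = up, 0.007 m = fully down (stop). It takes about 2 N to start and 5.5 N fully down; it springs back up when let go
- glue_bottle: white glue bottle with a red pointed top, 51 mm across, 180 mm tall; stands loose in front of the rack. Origin at the centre of its underside
- screw_jar: clear jar of screws with a grey lid, 64 mm across, 80 mm tall; loose. Origin at the centre of its underside
- sanding_block: brown sanding block, 48 x 76 x 25 mm, lying loose on the table in front of the rack. Origin at the centre of its underside
- tape_measure: yellow and black tape measure, 39 x 92 x 72 mm, standing loose on the table. Origin at the centre of its underside
- screwdriver: red-handled screwdriver, 33 x 194 x 29 mm, lying loose, along its y. Origin at the centre of its underside
- screw_box: small brown carton of screws, 48 x 70 x 34 mm, loose. Origin at the centre of its underside

How it is judged (in metres and radians):
On the way, in this order (a step that is already met when the one before it is completed fails the run):
1. the red wheel is carried off its hook, clear of the table (distance of red_wheel from where it was at the start of the episode above 0.1 m and height (world z) of red_wheel above 0.075 m), for 0.1 s.
2. the red wheel stands in the cradle, let go (distance between red_wheel and cradle below 0.01 m and angle between the x axis of red_wheel and the x axis of oiling_stand, either way round below 0.15 rad and contact force between the fingers and red_wheel below 0.05 N and linear speed of red_wheel below 0.02 m/s), for 0.2 s.
3. the spray cap is pressed down, with the wheel in the cradle (distance between red_wheel and cradle below 0.01 m and angle between the x axis of red_wheel and the x axis of oiling_stand, either way round below 0.15 rad and value of joint spray_cap above 0.0055 m), for 0.05 s.
At the end, for the whole second after the job is handed in: The red wheel stands still and released in the cradle, its centre within 10 mm of the cradle's and its axle within 0.15 rad of the cradle's x axis; the spray cap is up again (within 1.5 mm); the blue and black wheels still hang within 30 mm of where they were (all of step 2 and value of joint spray_cap below 0.0015 m and distance of each of blue_wheel, black_wheel from where it was at the start of the episode below 0.03 m); the robot touches nothing.
It fails at once if another wheel is moved more than 40 mm from where it hung (distance of any of blue_wheel, black_wheel from where it was at the start of the episode above 0.04 m).
It fails at once if one of the bystanders is moved more than 50 mm (distance of any of glue_bottle, screw_jar, sanding_block, tape_measure, screwdriver, screw_box from where it was at the start of the episode above 0.05 m).
It fails at once if the glue bottle or the jar is tipped over (angle between any of glue_bottle, screw_jar's own z axis and vertical above 0.5 rad).
It fails at once if the spray cap is pressed (more than 3 mm) while the red wheel is not in the cradle (value of joint spray_cap above 0.003 m and distance between red_wheel and cradle above 0.02 m).
It fails at once if the red wheel is dropped into the cradle (falls there at over 0.5 m/s out of the fingers) (distance between red_wheel and cradle below 0.04 m and linear speed of red_wheel above 0.5 m/s and contact force between the fingers and red_wheel below 0.05 N).
It also fails if it takes over 51 s, if anything falls off the work surface, if the arm or the gripper's body presses on something with over 40 N, if the wrist force passes 120 N, or if a joint passes its speed limit or range.

ROBOT

A 6-joint arm with a two-finger parallel gripper is mounted at the origin on a cart in front of the work surface, level with it; the furniture and walls round the work are solid. World frame = base frame: x ahead of the robot, y to its left, z up, the work surface at z = 0. Lengths are in m, angles in degrees, forces in N, time in s.
With the tool pointing down it reaches from about 0.25 to 0.775 m from the base axis. Payload 4 kg.
Tool frame: the origin (TCP) lies between the finger pads; the fingertips stand r.tcp_to_tips ahead of it and the grasp point (between the pads) lies 11 mm behind it (r.tcp_to_tips is the distance from the TCP to the fingertips, in m); z points along the fingers, y is the line along which they close (so a half turn about z gives the same grasp; the last joint's range is limited). The gripper opens to 85 mm and grips with 20 to 120 N. Pads are 22 mm wide; open, the fingers measure 114 mm over their backs; the gripper's body (76 mm by 85 mm) begins 54 mm behind the grasp point. The pads swing forward as they close: fully open they stand 13 mm farther back than shut.
Start: joints at [68.176, 4.996, 78.535, -0, 96.463, -5.907], TCP at [0.151, 0.529, 0.239] pointing down, gripper open.
Joint ranges: [-177.83, 177.83], [-43.37, 116.18], [15.69, 146.23], [-61.86, 241.86], [9.47, 152.12], [-147.06, 147.06]. Speed limits (degrees/s): [159.86, 159.86, 180, 180, 180, 180].

INTERFACE

Orientations are given as [roll, pitch, yaw] about the fixed x, y, z axes, in that order (R = Rz(yaw) Ry(pitch) Rx(roll)).
In Python, from station import r gives the robot as it stands. Calls block until the motion is done:
- r.goto(position, orientation): joint-space move of the TCP to a pose.
- r.line_to(position, frame=None, velocity=0.15): straight line of the TCP; frame=None keeps the orientation; velocity is the mean speed in m/s.
- r.set_joints(angles): joint-space move.
- r.command_gripper(opening, force=None): opening from 0.0 (shut) to 1.0 (fully open); force is the grip in N (None keeps the last); returns when the fingers have stopped.
- r.wait(seconds).
- r.solve_ik(position, orientation): joint angles nearest the present ones, or None.
- r.sense(): the state.
- r.capture(name): name is "side" or "top" or "wrist"; returns the picture (420x560x3 uint8, red, green, blue); there is no depth.
- r.get_calibration(name): a dict with "fx", "fy", "cx", "cy" (pixels), "pose" (4x4, takes a point from camera to world coordinates); the wrist camera has in their place "hand_eye" (4x4, takes a point from camera to tool coordinates, whose origin is the TCP and whose axes are the flange's). Camera axes: x right, y up, looking along -z (the intrinsics and any distortion apply to the point x, -y, -z); pixel columns grow to the right and rows downward; lengths in m; the calibration is good to about 2 mm. A picture is of the moment at which its call begins: read the wrist's pose just before it. get_calibration takes no time and is no camera call.
A pose or a line that the arm cannot do raises r.Unreachable and nothing moves.
- r.finish_job(): hands the job in; it is judged then, once.
The state is a dict: "time": time; "joints": joint angles; "qvel": joint speeds; "effort": joint torques, N m; "tcp_pos": TCP position; "eef_rot": TCP orientation; "ft_force": force on the tool from outside, world axes, zero at the start; "torque": the same for the moment, N m; "finger_gap": opening from 0.0 (shut) to 1.0 (fully open); "grasp_force": force on a finger pad.
Only numpy, scipy, OpenCV 4.12 (cv2) and the standard library are available. Lean on these libraries where they do the work, as an engineer would, in place of code of your own. Each camera call takes 0.05 s, during which the arm holds its last target. There are 200 camera calls.

## Working session

There is one attempt and no reset: what is moved stays moved. The work goes in short steps, each a Python script; the robot and the scene stay as the last script left them, time stands still between calls to the robot, and variables do not carry over. Pictures are saved under pics/ and viewed, at most 13 in all, crops included, and the job is handed in when it is done.

```bash
mkdir -p pics
python3 - <<'E'
from station import r
import cv2,numpy as np
s=r.sense();print(s['time'],s['tcp_pos'],s['eef_rot'],s['finger_gap'],r.tcp_to_tips)
for n in('side','top','wrist'):
    im=r.capture(n);cv2.imwrite(f'pics/{n}0.png',im[:,:,::-1]);c=r.get_calibration(n);print(n,{k:np.round(v,4).tolist() for k,v in c.items()})
a=cv2.imread('pics/side0.png');b=cv2.imread('pics/top0.png')
E
```

```text
0.0 [0.15065232 0.52846375 0.23810699] [-1.79870864e+02 -1.25641983e-02  1.64085100e+02] 1.0003671827548113 0.008
side {'fx': 394.1539, 'fy': 394.1539, 'cx': 281.3099, 'cy': 212.6601, 'pose': [[0.8921, 0.1897, -0.4102, 0.0143], [-0.4514, 0.4188, -0.7879, -0.993], [0.0223, 0.888, 0.4593, 0.721], [0.0, 0.0, 0.0, 1.0]]}
top {'fx': 473.1021, 'fy': 473.1021, 'cx': 281.4699, 'cy': 209.7974, 'pose': [[-0.075, 0.9706, -0.2286, 0.2776], [-0.9972, -0.0744, 0.0114, 0.0134], [-0.006, 0.2288, 0.9734, 1.2672], [0.0, 0.0, 0.0, 1.0]]}
wrist {'fx': 323.9606, 'fy': 323.9606, 'cx': 280.5396, 'cy': 212.2685, 'hand_eye': [[0.0011, 0.9646, 0.2636, 0.0665], [1.0, -0.0008, -0.0013, -0.001], [-0.0011, 0.2636, -0.9646, -0.134], [0.0, 0.0, 0.0, 1.0]]}
```

View pics/side0.png

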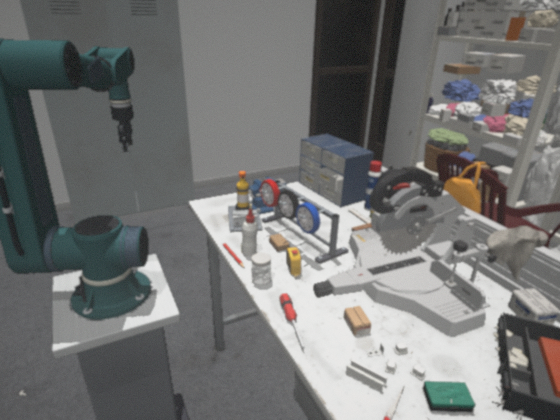

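View pics/top0.png

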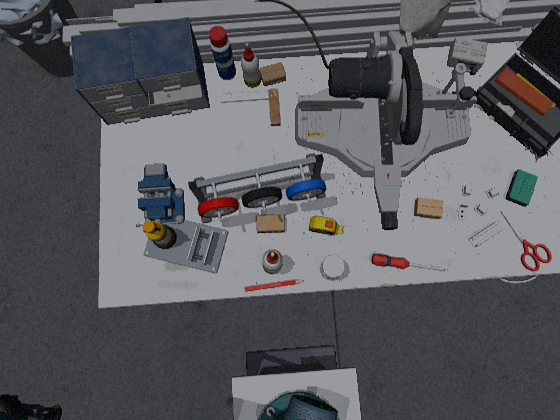

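The side view shows the rack with red, black and blue wheels and the stand at (245,205). The top view shows the red wheel near (217,208), black (262,197), blue (306,189), the stand at (187,245) with the cap near (152,227), and the glue bottle at (272,260). I'll zoom in on the top view.

Run:
```python
import cv2
b=cv2.imread('pics/top0.png')[145:285,135:345]
cv2.imwrite('pics/topz.png',cv2.resize(b,None,fx=3.8,fy=3.8,interpolation=cv2.INTER_CUBIC))
```

```text
(no output)
```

View pics/topz.png

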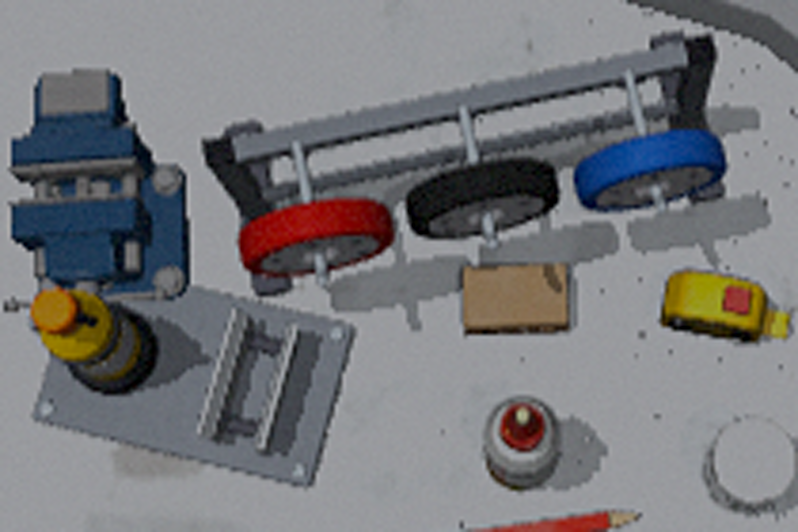

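Zoomed view (scale 3.8, offset 135,145): red tyre top near (314,222), rail ends (237,148) and (688,55), plate corners (348,325), (305,485) and (37,410), cheek lips from (237,312) to (205,435) and (295,328) to (262,445), cap (52,310).

```bash
cat > h.py <<'E'
from station import r
import numpy as np, cv2
from scipy.spatial.transform import Rotation as Ro
def campose(n):
    c=r.get_calibration(n)
    if n!='wrist': return c,np.array(c['pose'])
    s=r.sense();T=np.eye(4);T[:3,:3]=Ro.from_euler('xyz',s['eef_rot'],degrees=True).as_matrix();T[:3,3]=s['tcp_pos']
    return c,T@np.array(c['hand_eye'])
def ray(c,P,uv,z):
    d=P[:3,:3]@np.array([(uv[0]-c['cx'])/c['fx'],-(uv[1]-c['cy'])/c['fy'],-1]);o=P[:3,3]
    return o+d*(z-o[2])/d[2]
def proj(c,P,X):
    p=P[:3,:3].T@(np.array(X)-P[:3,3]);return np.array([c['cx']+c['fx']*p[0]/-p[2],c['cy']+c['fy']*p[1]/p[2]])
def shot(name):
    c,P=campose('wrist');im=r.capture('wrist')[:,:,::-1].copy();cv2.imwrite(f'pics/{name}.png',im);np.savez(f'pics/{name}.npz',P=P);return c,P,im
E
python3 - <<'E'
from h import *
c,P=campose('top')
for n,u,z in [('redtop',(314,222),.191),('rail+',(237,148),.152),('rail-',(688,55),.152),('c1',(348,325),.008),('c2',(305,485),.008),('c3',(37,410),.008),('l1',(237,312),.049),('l2',(205,435),.049),('l3',(295,328),.049),('l4',(262,445),.049),('cap',(52,310),.17),('glue',(521,420),.18)]:
    X=ray(c,P,(135+u[0]/3.8,145+u[1]/3.8),z);print(n,X.round(3))
E
```

```text
redtop [0.557 0.149 0.191]
rail+ [0.62  0.201 0.152]
rail- [ 0.661 -0.095  0.152]
c1 [0.527 0.151 0.008]
c2 [0.416 0.187 0.008]
c3 [0.483 0.373 0.008]
l1 [0.534 0.223 0.049]
l2 [0.451 0.247 0.049]
l3 [0.52  0.183 0.049]
l4 [0.441 0.209 0.049]
cap [0.519 0.317 0.17 ]
glue [0.427 0.03  0.18 ]
```

Run:
```python
from h import *
for p,o in [((.487,.2155,.11),162),((.519,.317,.17),162),((.558,.153,.17),98),((.558,.153,.17),-82)]:
    print(o,r.solve_ik(p,[180,0,o]))
r.goto([.487,.225,.33],[180,0,162]);r.wait(.3);shot('w_cr')
r.goto([.553,.153,.31],[180,0,98]);r.wait(.3);shot('w_red')
print(r.sense()['time'],r.sense()['tcp_pos'])
a=np.hstack([cv2.imread(f'pics/{n}.png') for n in('w_cr','w_red')])
cv2.imwrite('pics/pair.png',cv2.resize(a,(800,300),interpolation=cv2.INTER_AREA))
```

```text
162 [ 17.76865205   6.34195435  91.98881882   0.          81.66922684
 -54.23134795]
162 [ 26.07599566  13.6552035   76.50631664   0.          89.83847986
 -45.92400434]
98 [ 9.71945880e+00  9.94688993e+00  8.08970654e+01 -2.54444375e-14
  8.91560447e+01  1.71945880e+00]
-82 None
3.4583 [0.55283479 0.15335404 0.31022473]
```

View pics/w_red.png

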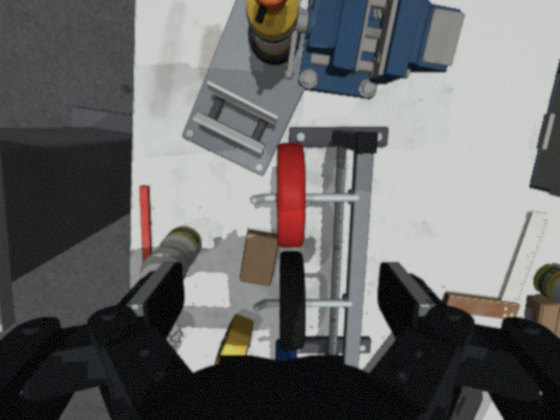

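View pics/w_cr.png

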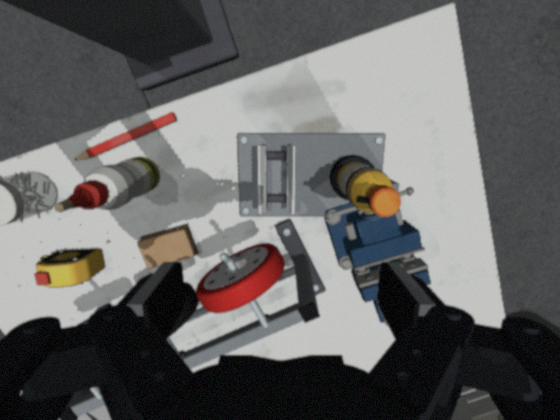

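Wheel close-up: the red tyre spans u 277–306 and v 143–247, with its hook bar at v≈198. Cradle close-up: plate corners near (238,133), (384,133) and (238,214), cheek lips at u≈262 and u≈292 for v 145–213, cap centre (385,202). Now computing positions.

Run:
```python
from h import *
c=r.get_calibration('wrist')
im=cv2.imread('pics/w_red.png');P=np.load('pics/w_red.npz')['P']
hsv=cv2.cvtColor(im,cv2.COLOR_BGR2HSV);m=(((hsv[...,0]<8)|(hsv[...,0]>172))&(hsv[...,1]>150)&(hsv[...,2]>60)).astype(np.uint8)
m[:, :240]=0;m[:120]=0;m[260:]=0;m[:,330:]=0
ys,xs=np.nonzero(m);print('cam',P[:3,3].round(3),xs.min(),xs.max(),ys.min(),ys.max())
for v in (165,180,195,210,225):
    x=np.nonzero(m[v])[0];print(v,x.min(),x.max(),[ray(c,P,(q,v),.19).round(4)[:2].tolist() for q in(x.min(),x.max()+1)])
xm=xs[ys<ys.min()+4].mean(),xs[ys>ys.max()-4].mean();print(ray(c,P,(xm[0],ys.min()),.15).round(4),ray(c,P,(xm[1],ys.max()+1),.15).round(4))
print('hook',ray(c,P,(271,198.5),.15),ray(c,P,(352,198),.15))
im=cv2.imread('pics/w_cr.png');P=np.load('pics/w_cr.npz')['P']
hsv=cv2.cvtColor(im,cv2.COLOR_BGR2HSV);m=((abs(hsv[...,0].astype(int)-11)<7)&(hsv[...,1]>200)&(hsv[...,2]>200)).astype(np.uint8);m[:180]=0;m[225:]=0;m[:,:350]=0
ys,xs=np.nonzero(m);print('cap',xs.min(),xs.max(),ys.min(),ys.max(),ray(c,P,((xs.min()+xs.max())/2,(ys.min()+ys.max())/2),.17))
for u in[(238.5,133.5),(384,133.5),(238.5,214)]: print('corner',ray(c,P,u,.008).round(4))
z=im[120:230,225:400];cv2.imwrite('pics/crz.png',cv2.resize(z,None,fx=4.5,fy=4.5,interpolation=cv2.INTER_CUBIC))
```

```text
cam [0.543 0.218 0.444] 277 304 143 246
165 278 303 [[0.5459, 0.1876], [0.5661, 0.1904]]
180 278 304 [[0.5476, 0.1758], [0.5687, 0.1788]]
195 278 304 [[0.5492, 0.1638], [0.5707, 0.1669]]
210 278 303 [[0.551, 0.1515], [0.5719, 0.1545]]
225 278 303 [[0.5528, 0.1389], [0.5739, 0.1419]]
[0.5545 0.2036 0.15  ] [0.5684 0.1058 0.15  ]
hook [0.54421885 0.15102871 0.15      ] [0.6187784  0.16212796 0.15      ]Traceback (most recent call last):
  File "<stdin>", line 13, in <module>
    return umr_minimum(a, axis, None, out, keepdims, initial, where)
ValueError: zero-size array to reduction operation minimum which has no identity
```

Run:
```python
from h import *
c=r.get_calibration('wrist')
im=cv2.imread('pics/w_cr.png');P=np.load('pics/w_cr.npz')['P']
print(cv2.cvtColor(im,cv2.COLOR_BGR2HSV)[202,385])
hsv=cv2.cvtColor(im,cv2.COLOR_BGR2HSV);m=((hsv[...,0]<16)&(hsv[...,1]>190)&(hsv[...,2]>120)).astype(np.uint8);m[:180]=0;m[225:]=0;m[:,:350]=0
ys,xs=np.nonzero(m);print('cap',xs.min(),xs.max(),ys.min(),ys.max(),ray(c,P,((xs.min()+xs.max())/2,(ys.min()+ys.max())/2),.17))
for u in[(238.5,133.5),(384,133.5),(238.5,214)]: print('corner',ray(c,P,u,.008).round(4))
z=im[120:230,225:400];cv2.imwrite('pics/crz.png',cv2.resize(z,None,fx=4.5,fy=4.5,interpolation=cv2.INTER_CUBIC))
```

```text
[ 17 171 188]
cap 371 390 187 209 [0.51510794 0.31335292 0.17      ]
corner [0.4179 0.1868 0.008 ]
corner [0.4789 0.3763 0.008 ]
corner [0.5254 0.148  0.008 ]
```

View pics/crz.png

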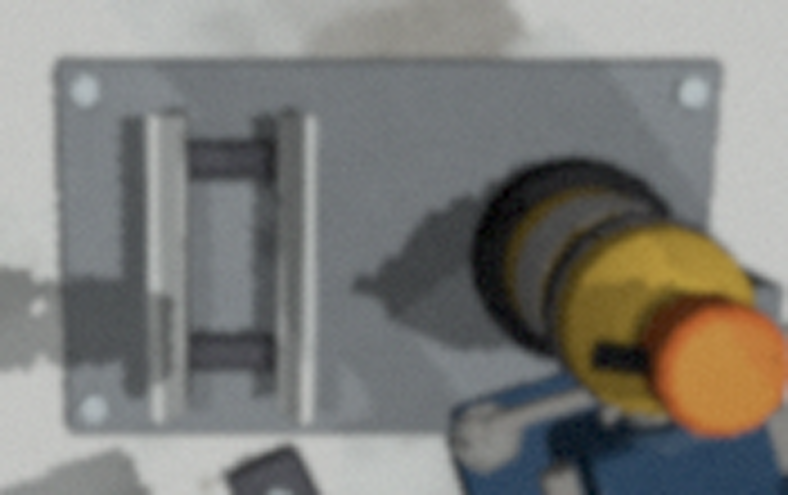

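Run:
```python
from h import *
c=r.get_calibration('wrist');P=np.load('pics/w_cr.npz')['P']
f=lambda u,v,z:ray(c,P,(225+u/4.5-.5,120+v/4.5-.5),z).round(4)[:2]
print('lips mid',f(231.5,267,.049))
d=f(232.5,115,.049)-f(232.5,420,.049);e=f(150,115,.049)-f(157,420,.049);g=f(314,115,.049)-f(308,420,.049)
print([np.degrees(np.arctan2(q[1],q[0])) for q in(d,e,g)],np.linalg.norm(d))
print('bars mid',f(231.5,255,.02),'cap',f(723,368,.17))
cs=np.array([f(56,60,.008),f(720,60,.008),f(68,432,.008)]);print(cs)
m=(cs[1]+cs[2])/2;print('plate centre',m, 'origin',m-.0475*np.array([np.cos(np.radians(72)),np.sin(np.radians(72))]))
```

```text
lips mid [0.4867 0.2188]
[np.float64(161.93416705520704), np.float64(162.40606737634656), np.float64(161.58556523975784)] 0.0883558713385817
bars mid [0.4876 0.2181] cap [0.5195 0.3168]
[[0.4164 0.1851]
 [0.4783 0.3772]
 [0.5281 0.1488]]
plate centre [0.5032 0.263 ] origin [0.48852169 0.21782482]
```

Run:
```python
from h import *
F=[180,0,98]
r.command_gripper(.65);
r.goto([.5613,.153,.25],F);r.line_to([.5613,.153,.170],velocity=.1)
print(r.sense()['ft_force'].round(2) if hasattr(r.sense()['ft_force'],'round') else r.sense()['ft_force'])
r.command_gripper(0,45);s=r.sense();print(s['finger_gap'],s['grasp_force'],s['ft_force'],s['tcp_pos'])
r.line_to([.5613,.153,.188],velocity=.05);s=r.sense();print(s['finger_gap'],s['ft_force'],s['torque'],s['time'])
shot('lift')
im=r.capture('side');cv2.imwrite('pics/side1.png',cv2.resize(im[150:260,200:350,::-1],None,fx=5,fy=5,interpolation=cv2.INTER_CUBIC))
```

```text
[0.38 0.03 0.3 ]
0.2769081878998162 46.45225705171434 [-0.64499065 -0.32563485  3.90587261] [0.56181265 0.15304384 0.17102684]
0.27006127059815044 [-0.70961465  0.2875399  -1.56344837] [ 0.03336578  0.08347336 -0.00307398] 6.0583
```

View pics/lift.png

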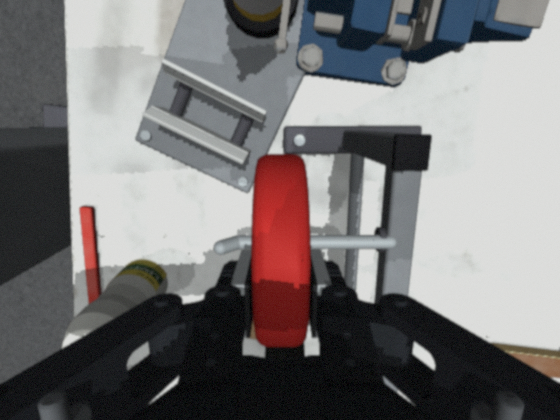

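View pics/side1.png

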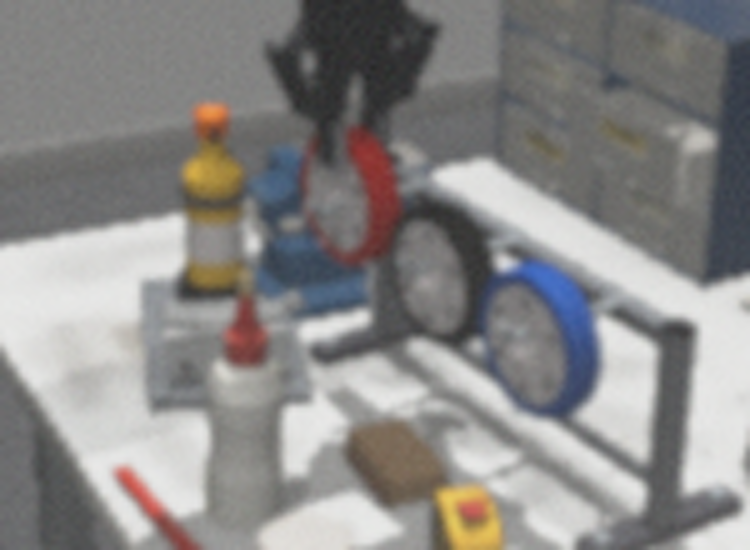

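The wheel is gripped and raised about 17 mm, with the hook visible through the bore. The bore window is about 8–18 mm of lift, so I'll lower to about 13 mm and draw it off the hook.

Run:
```python
from h import *
d=np.array([-.99,-.139,0]);p=np.array([.5613,.153,.183])
r.line_to(p.tolist(),velocity=.05);s=r.sense();print(s['tcp_pos'][2],s['ft_force'].round(2))
for k in range(1,8):
    r.line_to((p+d*.01*k).tolist(),velocity=.06);s=r.sense();print(k,s['ft_force'].round(2),s['finger_gap'].__round__(3))
    if max(abs(s['ft_force'][:2]))>6: print('STOP');break
shot('off');print(s['time'])
```

```text
0.1820837409549463 [-0.18 -0.43 -1.14]
1 [ 0.17 -0.06 -0.75] 0.27
2 [ 0.3  -0.29 -1.65] 0.269
3 [ 0.66  0.03 -1.54] 0.274
4 [ 0.51 -0.56 -1.92] 0.268
5 [-0.47  0.66 -0.97] 0.274
6 [ 0.92  0.22 -1.16] 0.271
7 [-0.43 -0.14 -1.23] 0.269
8.625
```

Run:
```python
from h import *
s=r.sense();p=s['tcp_pos']
r.line_to([p[0],p[1],.25],velocity=.12)
r.goto([.4875,.218,.25],[180,0,162])
r.line_to([.4875,.218,.155],velocity=.1);r.wait(.2)
c,P,im=shot('over');s=r.sense();print(s['time'],s['tcp_pos'],s['eef_rot'],s['ft_force'])
for X in [(.4875,.218,.049)]:print(proj(c,P,X))
```

```text
11.6583 [0.48779942 0.21810763 0.15563628] [1.79960975e+02 5.59042016e-02 1.62000478e+02] [-0.0756601  -0.52108953 -0.90736123]
[280.92754132 212.44399719]
```

View pics/over.png

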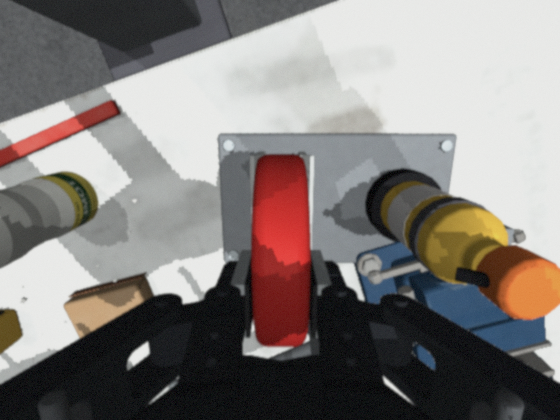

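The wheel is centred over the slot: the lips show at u≈248 and u≈313, and the tyre's far end is at u 257–304, mid 280.5. Lowering it with force checks.

Run:
```python
from h import *
for z in [.13,.12,.112,.106,.102,.099,.097,.095,.094,.093,.092,.091,.090]:
    r.line_to([.4875,.218,z],velocity=.05);s=r.sense();f=s['ft_force'];print(z,s['tcp_pos'].round(4),f.round(2))
    if f[2]>2.5 or max(abs(f[:2]))>6: break
shot('low');print(s['time'])
```

```text
0.13 [0.4875 0.218  0.1298] [-0.39  0.41 -1.58]
0.12 [0.4871 0.2179 0.1194] [ 0.17 -0.17 -2.  ]
0.112 [0.4871 0.2179 0.1114] [ 0.53 -0.43 -0.78]
0.106 [0.4871 0.2179 0.1054] [-0.67 -0.2  -1.  ]
0.102 [0.4873 0.2179 0.1016] [-0.41  0.   -1.35]
0.099 [0.4873 0.218  0.0987] [-0.14 -0.83 -1.67]
0.097 [0.4874 0.218  0.0968] [-0.7   0.81 -1.87]
0.095 [0.4874 0.218  0.0948] [ 0.25 -0.62 -0.11]
0.094 [0.4875 0.218  0.0939] [-0.17  0.23 -1.61]
0.093 [0.4874 0.218  0.0929] [ 0.55 -0.8  -1.51]
0.092 [0.4874 0.218  0.0919] [-0.11 -0.08 -1.61]
0.091 [0.4879 0.218  0.0914] [ 0.09 -0.4  -0.03]
0.09 [0.4881 0.218  0.0912] [-0.48 -1.35  4.89]
15.4833
```

Contact at about the expected height. Releasing, rising and checking.

Run:
```python
from h import *
r.command_gripper(.6);r.wait(.3);print(r.sense()['ft_force'].round(2))
r.line_to([.4875,.218,.25],velocity=.1);r.wait(.2)
c,P,im=shot('seated')
hsv=cv2.cvtColor(im,cv2.COLOR_BGR2HSV);m=(((hsv[...,0]<8)|(hsv[...,0]>172))&(hsv[...,1]>150)&(hsv[...,2]>50)).astype(np.uint8)
n,l,st,ce=cv2.connectedComponentsWithStats(m);i=1+np.argmax(st[1:,4]);print(st[i],ce[i])
ys,xs=np.nonzero(l==i)
top=ray(c,P,(xs[ys<ys.min()+5].mean(),ys.min()),.065);bot=ray(c,P,(xs[ys>ys.max()-5].mean(),ys.max()),.065);print(top,bot,(top+bot)/2)
print(r.sense()['time'])
```

```text
[-0.68 -0.19  0.18]
[ 268  145   26   97 2336] [281.02611301 192.20976027]
[0.44276855 0.23206656 0.065     ] [0.53660021 0.20248442 0.065     ] [0.48968438 0.21727549 0.065     ]
18.2167
```

View pics/seated.png

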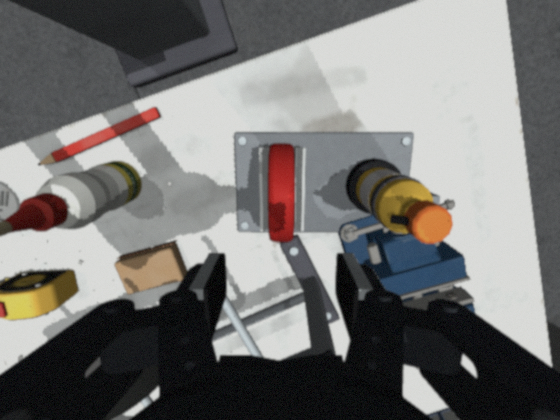

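The wheel stands upright between the cheeks (tyre u 268–294, v 145–242), centre within about 2 mm of the cradle. The cap is at (431,223). Now pressing it.

Run:
```python
from h import *
c=r.get_calibration('wrist');P=np.load('pics/seated.npz')['P']
X=ray(c,P,(431,223),.17);print(X)
x,y=(X[:2]+np.array([.5197,.3175]))/2
r.command_gripper(0);r.goto([x,y,.25],[180,0,162]);r.line_to([x,y,.188],velocity=.1)
for z in np.arange(.182,.166,-.0015):
    r.line_to([x,y,z],velocity=.03);r.wait(.1);s=r.sense();f=s['ft_force'];print(round(z,4),s['tcp_pos'][2].round(4),f.round(1))
    if f[2]>12: break
r.wait(.2);print(r.sense()['ft_force'].round(1))
r.line_to([x,y,.25],velocity=.1);r.wait(.3)
r.goto([.487,.225,.33],[180,0,162]);r.wait(.3);shot('end');print(r.sense()['time'])
```

```text
[0.51869238 0.31615033 0.17      ]
0.182 0.1821 [ 0.2 -0.4  0.1]
0.1805 0.1805 [ 0.   0.9 -0. ]
0.179 0.1789 [ 0.  -0.8  0.1]
0.1775 0.178 [0.3 0.3 1.8]
0.176 0.1764 [0.4 0.1 2.8]
0.1745 0.1748 [1.4 0.3 3.3]
0.173 0.1733 [1.5 0.4 4.6]
0.1715 0.1718 [1.9 0.5 4.1]
0.17 0.1711 [-0.   0.   7.3]
0.1685 0.171 [-0.5 -0.6 11. ]
0.167 0.1709 [-3.8 -1.4 15.9]
[-3.2 -1.4 14.8]
26.3667
```

View pics/end.png

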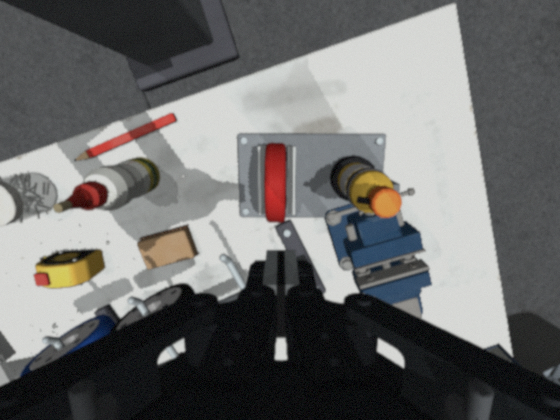

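The cap went down to its hard stop (7 mm of travel) and is back at (385,202), as it was before. The wheel still stands in the cradle, and the blue and black wheels are on their hooks.

```bash
python3 -c "
from station import r
print(r.finish_job())"
```

```text
the job is handed in; nothing more can be done
None
```

The red wheel stands released in the cradle, the spray cap was pressed to its stop and came back up, and the job is handed in at about 26 s; no verdict came back.

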